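Hand stamps put away in order of size

ROBOT

A 6-joint arm with a two-finger parallel gripper is mounted at the origin on the work surface. World frame = base frame: x ahead of the robot, y to its left, z up, the work surface at z = 0. Lengths are in m, angles in rad, forces in N, time in s.
With the tool pointing down it reaches from about 0.35 to 0.85 m from the base axis. Payload 8.1 kg.
Tool frame: the origin (TCP) lies between the finger pads; the fingertips stand 14 mm ahead of it and the grasp point (between the pads) lies 5 mm behind it; z points along the fingers, y is the direction in which the jaws open and shut (so a half turn about z gives the same grasp; the last joint's range is limited). The gripper opens to 93 mm and grips with 3 to 60 N. Pads are 15 mm wide; open, the fingers measure 128 mm over their backs; the gripper's body (75 mm by 188 mm) begins 65 mm behind the grasp point.
Start: joints at [-1.324, 0.13, 1.488, -0, 1.523, -0.085], TCP at [0.195, -0.567, 0.233] pointing down, gripper open.
Joint ranges: [-2.96, 2.96], [-0.89, 2.26], [0.02, 2.5], [-1.34, 4.48], [0, 2.73], [-2.66, 2.66]. Speed limits (rad/s): [2.39, 2.39, 2.79, 3.14, 3.14, 3.14].

INTERFACE

Orientations are given as a rotation vector (axis times angle).
In Python, from cell import readout, cams, env gives the robot as it stands.
- The arm moves only by the tool send_rows, never from a script. Its argument "targets" is a list of rows, each an object of numbers: "claw": the opening, from 0 (shut) to 1 (fully open); "dx", "dy", "dz": the shift along the world's x, y, z in units of 40 mm (1.0 is 40 mm); "ax", "ay", "az": the turn, a rotation vector about the world's x, y, z in units of 6 degrees (1.0 is 6 degrees). A call has exactly 5 rows; each row shifts and turns the commanded pose from where the row before left it; what a row does not reach is not made up. A row lasts 1/12 s, in which the tool goes at most 41.7 mm and 7.16 degrees, less where a joint would pass 70% of its speed; a pose out of reach is approached as far as the arm can. A call is refused whole if a number of a shift passes 1 or a number of a turn 1, either way. A call with a gripper value outside its range is refused whole. The fingers move at their own pace and stop on an object; "grip_force" is the grip in N (left out, the last holds). Time passes only in rows, so rows that do not move let the fingers close, or fill a call up. It gives the time, the measured TCP pose, the force and the opening at its end, in the units of the state.
- readout.read_state(): the state, without advancing time (a new reading comes with each control period).
- cams.grab_frame(name): name is "side" or "top"; returns (picture, depth): 420x560x3 uint8, red, green, blue; 420x560 float32, m along the optical axis (not along the pixel's ray), 0 where there is no reading.
- cams.get_calibration(name): a dict with "vfov" (degrees; the focal length in pixels is half the picture's height over the tangent of half this angle, whatever the lens; pixels are square), "cx", "cy" (the principal point, pixels), "xyz" and "rotation" of the camera in the world. Camera axes: x right, y down, z forward; pixel columns grow to the right and rows downward; lengths in m; the calibration is good to about 2 mm. A picture is of the moment at which its call begins. get_calibration takes no time and is no camera call.
- env.close_job(): hands the job in, once; it reports no verdict.
The state is a dict: "time_s": time; "joint_positions": joint angles; "joint_vel": joint speeds; "joint_torque": joint torques, N m; "tool_pos": TCP position; "orientation": TCP orientation; "ft_force": force on the tool from outside, world axes, zero at the start; "torque": the same for the moment, N m; "opening": finger opening in m.
Only numpy, scipy, OpenCV 4.12 (cv2) and the standard library are available. Lean on these libraries where they do the work, as an engineer would, in place of code of your own. Each camera call takes 0.05 s, during which the arm holds its last target. There are 200 camera calls.

TASK

Put the four wooden hand stamps away on their tray, each standing upright in the middle of its own round rubber pad, in order of size: the largest on the pad next to the ink pad, then smaller and smaller towards the paper-clip dish. Do not knock any stamp over and leave the pen cup where it is; let go of everything at the end.

Things in the scene. Friction and masses are not known exactly. Their poses are not given: they have to be found in the camera images.
- stamp_a: The largest of four turned wooden hand stamps with a black rubber face underneath, standing upright on the desk: round foot 56 mm in diameter and 12 mm high, then a waist and, in the top 28 mm, an upright round handle 24 mm in diameter; 92 mm tall in all. Origin at the centre of its underside, z up along the handle. Under 200 g.
- stamp_b: The second largest of four turned wooden hand stamps with a black rubber face underneath, standing upright on the desk: round foot 46 mm in diameter and 12 mm high, then a waist and, in the top 28 mm, an upright round handle 22 mm in diameter; 78 mm tall in all. Origin at the centre of its underside, z up along the handle. Under 200 g.
- stamp_c: The second smallest of four turned wooden hand stamps with a black rubber face underneath, standing upright on the desk: round foot 36 mm in diameter and 12 mm high, then a waist and, in the top 28 mm, an upright round handle 20 mm in diameter; 64 mm tall in all. Origin at the centre of its underside, z up along the handle. Under 200 g.
- stamp_d: The smallest of four turned wooden hand stamps with a black rubber face underneath, standing upright on the desk: round foot 26 mm in diameter and 12 mm high, then a waist and, in the top 28 mm, an upright round handle 18 mm in diameter; 50 mm tall in all. Origin at the centre of its underside, z up along the handle. Under 200 g.
- pad1: One of four identical grey round rubber pads, 60 mm in diameter and 3 mm thick, fixed in a straight row 78 mm apart on a pale wooden tray (316 x 84 mm, 12 mm high, fixed to the desk). Origin at the centre of its underside, 12 mm above the desk; its top, where a stamp stands, is 15 mm above the desk. Which pad has which place in the row changes.
- pad2: One of four identical grey round rubber pads, 60 mm in diameter and 3 mm thick, fixed in a straight row 78 mm apart on a pale wooden tray (316 x 84 mm, 12 mm high, fixed to the desk). Origin at the centre of its underside, 12 mm above the desk; its top, where a stamp stands, is 15 mm above the desk. Which pad has which place in the row changes.
- pad3: One of four identical grey round rubber pads, 60 mm in diameter and 3 mm thick, fixed in a straight row 78 mm apart on a pale wooden tray (316 x 84 mm, 12 mm high, fixed to the desk). Origin at the centre of its underside, 12 mm above the desk; its top, where a stamp stands, is 15 mm above the desk. Which pad has which place in the row changes.
- pad4: One of four identical grey round rubber pads, 60 mm in diameter and 3 mm thick, fixed in a straight row 78 mm apart on a pale wooden tray (316 x 84 mm, 12 mm high, fixed to the desk). Origin at the centre of its underside, 12 mm above the desk; its top, where a stamp stands, is 15 mm above the desk. Which pad has which place in the row changes.
- ink_pad: Ink pad in a shallow rectangular steel case, 76 x 62 mm and 14 mm high with dark blue filling, fixed on the desk off one end of the tray, in line with the row, 83 mm from the centre of the nearest pad. It may be at either end of the tray; a white round dish of paper clips (68 mm wide, 24 mm high, fixed) is off the other end. Origin at the centre of its underside.
- pen_cup: Dark steel pen cup with three pens, 72 mm in diameter, 95 mm high, pens to about 140 mm, standing loose on the desk beyond one end of the tray. Not to be disturbed. Origin at the centre of its underside.
There are look-alikes about, which are no part of the job. Leave any green or pink look-alike of the stamp_b alone. What is shaped like the stamp_d but yellow is not meant.

How it is judged:
At the end, for the whole second after the job is handed in: Each stamp stands upright (within 0.1 rad), released and at rest, on a pad of the tray with its centre within 12 mm of the pad's centre; counted from the ink pad the order is largest, second largest, second smallest, smallest ((horizontal distance between stamp_a and pad1 below 0.012 m or horizontal distance between stamp_a and pad2 below 0.012 m or horizontal distance between stamp_a and pad3 below 0.012 m or horizontal distance between stamp_a and pad4 below 0.012 m) and horizontal distance between stamp_a and ink_pad between 0.063 and 0.103 m and height (world z) of stamp_a between 0.012 and 0.019 m and angle between each of stamp_a, stamp_b, stamp_c, stamp_d's own z axis and vertical below 0.1 rad and linear speed of each of stamp_a, stamp_b, stamp_c, stamp_d below 0.02 m/s and angular speed of each of stamp_a, stamp_b, stamp_c, stamp_d below 0.2 rad/s and (horizontal distance between stamp_b and pad1 below 0.012 m or horizontal distance between stamp_b and pad2 below 0.012 m or horizontal distance between stamp_b and pad3 below 0.012 m or horizontal distance between stamp_b and pad4 below 0.012 m) and horizontal distance between stamp_b and ink_pad between 0.141 and 0.181 m and height (world z) of stamp_b between 0.012 and 0.019 m and (horizontal distance between stamp_c and pad1 below 0.012 m or horizontal distance between stamp_c and pad2 below 0.012 m or horizontal distance between stamp_c and pad3 below 0.012 m or horizontal distance between stamp_c and pad4 below 0.012 m) and horizontal distance between stamp_c and ink_pad between 0.219 and 0.259 m and height (world z) of stamp_c between 0.012 and 0.019 m and (horizontal distance between stamp_d and pad1 below 0.012 m or horizontal distance between stamp_d and pad2 below 0.012 m or horizontal distance between stamp_d and pad3 below 0.012 m or horizontal distance between stamp_d and pad4 below 0.012 m) and horizontal distance between stamp_d and ink_pad between 0.297 and 0.337 m and height (world z) of stamp_d between 0.012 and 0.019 m); the robot touches nothing.
It fails at once if a stamp is knocked over (tilted more than 0.8 rad) (angle between any of stamp_a, stamp_b, stamp_c, stamp_d's own z axis and vertical above 0.8 rad).
It fails at once if the pen cup is shifted by more than 30 mm or tipped by more than 0.4 rad (distance of pen_cup from where it was at the start of the episode above 0.03 m or angle between pen_cup's own z axis and vertical above 0.4 rad).
It also fails if it takes over 90 s, if anything falls off the work surface, if the arm or the gripper's body presses on something with over 40 N, if the wrist force passes 120 N, or if a joint passes its speed limit or range.

## Working session

There is one attempt and no reset: what is moved stays moved. The work goes in short steps, Python scripts to look and compute and a tool call to move; the robot and the scene stay as the last step left them, time stands still between calls to the robot, and variables do not carry over. Pictures are saved under pics/ and viewed, about 12 in all and at most 16, crops included, and the job is handed in when it is done.

Besides the shell and the picture viewer there is one more tool, called after "Call:" as name(argument=value, ...), one argument or row to a line, values as JSON. send_rows: Moves the arm, as the interface text tells. Its arguments: {"type":"object","properties":{"targets":{"type":"array","items":{"type":"object","properties":{"claw":{"type":"number"},"dx":{"type":"number"},"dy":{"type":"number"},"dz":{"type":"number"},"ax":{"type":"number"},"ay":{"type":"number"},"az":{"type":"number"}}}},"grip_force":{"type":"number"}},"required":["targets"]}

```bash
mkdir -p pics; ls
python3 - <<'E'
from cell import readout,cams
import cv2,numpy as np
for n in("top","side"):
    p,d=cams.grab_frame(n); c=cams.get_calibration(n); print(n,c)
    cv2.imwrite(f"pics/{n}0.png",p[:,:,::-1]); np.savez(f"{n}0.npz",p=p,d=d)
s=readout.read_state();print(s)
E
```

```text
pics
top {'vfov': 51.60607927071848, 'cx': 281.15801026619494, 'cy': 212.90594152372077, 'xyz': array([0.35710016, 0.11696652, 1.20975584]), 'rotation': array([-2.14910153,  2.19129955, -0.16103287])}
side {'vfov': 55.86266266235963, 'cx': 272.2242728674044, 'cy': 208.68421890295872, 'xyz': array([ 0.35449413, -0.52916614,  0.52028097]), 'rotation': array([-2.18780335,  0.26614614, -0.141725  ])}
{'time_s': 0.1, 'joint_positions': array([-1.32437061e+00,  1.31101267e-01,  1.48913140e+00,  5.84602119e-06,
        1.52298710e+00, -8.54116557e-02]), 'joint_vel': array([ 8.86837263e-04,  1.79341650e-04, -1.69601608e-03,  6.28287211e-04,
       -1.21418639e-05, -8.20260200e-04]), 'joint_torque': array([ 1.39483142e-03, -5.61341715e+01, -4.93096018e+01,  7.71003915e-02,
        2.91377044e-02, -7.36677748e-05]), 'tool_pos': array([ 0.19536985, -0.56680393,  0.23170439]), 'orientation': array([-3.09684933e+00, -5.18592257e-01,  1.96299172e-04]), 'ft_force': array([0.13928056, 0.62946944, 0.17261926]), 'torque': array([ 0.01380842, -0.0245173 ,  0.00835481]), 'opening': 0.09311060833211328}
```

View pics/top0.png

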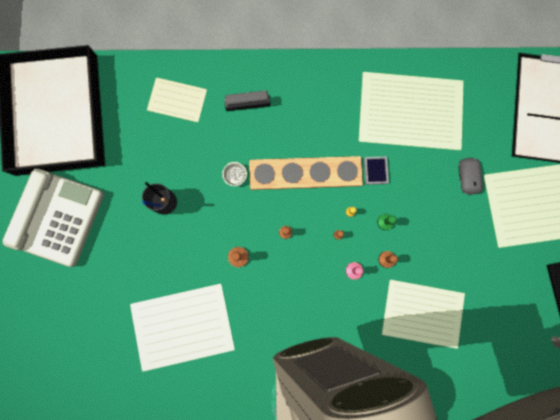

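View pics/side0.png

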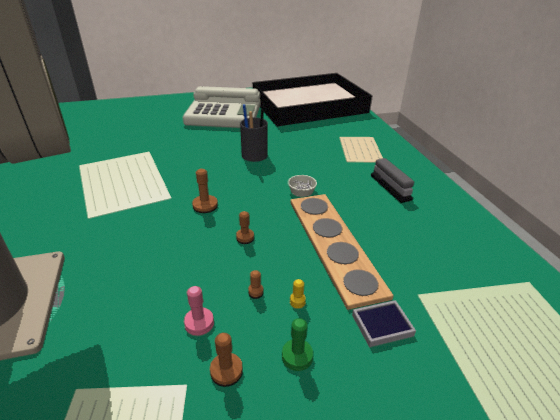

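Top view: brown stamps at about (238,257), (285,232), (339,234) and (388,259). The tray runs from (250,174) to (362,171), with the ink pad on the right (376,170), the dish on the left (234,174) and the cup at (158,199). Next I measure from the depth in both views.

```bash
cat > h.py <<'E'
import numpy as np,cv2
from scipy.spatial.transform import Rotation as R
from cell import cams
def cloud(n,d):
    c=cams.get_calibration(n); f=210/np.tan(np.radians(c["vfov"]/2))
    v,u=np.mgrid[:420,:560]
    P=np.dstack([(u-c["cx"])/f*d,(v-c["cy"])/f*d,d])
    return P@R.from_rotvec(c["rotation"]).as_matrix().T+c["xyz"]
def blobs(m,a=20):
    n,l,s,c=cv2.connectedComponentsWithStats(m.astype(np.uint8),connectivity=4)
    return [(l==i) for i in range(1,n) if s[i,4]>=a]
E
python3 - <<'E'
from h import *
for n in("top","side"):
    z=np.load(n+"0.npz");p=z["p"];d=z["d"];P=cloud(n,d);hsv=cv2.cvtColor(p,cv2.COLOR_RGB2HSV)
    H,S,V=[hsv[:,:,i].astype(int) for i in range(3)]
    print(n,"desk z",np.median(P[...,2][(H>65)&(H<85)&(S>200)]))
    br=((H<13)|(H>175))&(S>150)&(V>50)
    col=(S>130)&(V>50)&((H<58)|(H>140))
    for b in blobs(col&(P[...,0]>0.2)&(d>0),12):
        X=P[b]; zt=np.percentile(X[:,2],98)
        t=X[X[:,2]>zt-.01]; ft=X[(X[:,2]<.02)&(X[:,2]>.004)]
        v,u=np.nonzero(b)
        print("blob uv",int(u.mean()),int(v.mean()),b.sum(),"hue",int(np.median(H[b])),"ztop %.3f"%zt,"top",np.round((t.min(0)+t.max(0))[:2]/2,4),"foot",np.round((ft.min(0)+ft.max(0))[:2]/2,4) if len(ft) else None, "w",np.round(np.ptp(ft[:,:2],axis=0),3) if len(ft) else None)
    lo=(S<120)&(V<130)&(d>0)&(P[...,2]>.008)&(P[...,2]<.024)&(P[...,0]>.3)&(P[...,0]<.75)&(abs(P[...,1])<.5)
    for b in blobs(lo,60):
        X=P[b];v,u=np.nonzero(b);print("grey",int(u.mean()),int(v.mean()),b.sum(),"mean",np.round(X.mean(0),4),"mid",np.round((X.min(0)+X.max(0))[:2]/2,4))
E
```

```text
top desk z 0.007900359334121587
blob uv 350 211 76 hue 26 ztop 0.054 top [ 0.5053 -0.1095] foot [ 0.5058 -0.1097] w [0.023 0.024]
blob uv 285 231 102 hue 12 ztop 0.067 top [0.4521 0.0738] foot [0.4506 0.0748] w [0.028 0.028]
blob uv 338 234 51 hue 12 ztop 0.053 top [ 0.4411 -0.0721] foot [ 0.4409 -0.0701] w [0.02  0.014]
blob uv 238 256 284 hue 12 ztop 0.093 top [0.3879 0.2046] foot [0.386  0.2049] w [0.047 0.05 ]
blob uv 387 259 206 hue 12 ztop 0.081 top [ 0.3709 -0.2043] foot [ 0.3707 -0.204 ] w [0.039 0.04 ]
grey 377 170 138 mean [ 0.621  -0.1894  0.0122] mid [ 0.6213 -0.1876]
grey 460 176 65 mean [ 0.5988 -0.4246  0.0194] mid [ 0.599  -0.4249]
grey 347 170 235 mean [ 0.6202 -0.104   0.0149] mid [ 0.6205 -0.1037]
grey 293 171 167 mean [0.6201 0.0474 0.0149] mid [0.617  0.0486]
grey 319 171 217 mean [ 0.6194 -0.0265  0.0149] mid [ 0.6181 -0.0258]
grey 266 170 78 mean [0.6247 0.1228 0.0146] mid [0.6228 0.1244]
side desk z 0.0024970387093953272
blob uv 203 194 549 hue 12 ztop 0.095 top [0.3849 0.2035] foot [0.3849 0.2038] w [0.053 0.052]
blob uv 244 228 324 hue 12 ztop 0.066 top [0.4
[... 250 characters left out ...]
b uv 224 361 1087 hue 12 ztop 0.081 top [ 0.3702 -0.2063] foot [ 0.3706 -0.2071] w [0.044 0.041]
grey 254 155 135 mean [0.5352 0.3841 0.016 ] mid [0.5377 0.3907]
grey 301 180 124 mean [0.6187 0.2352 0.0173] mid [0.6163 0.2309]
grey 301 191 98 mean [0.6064 0.191  0.0164] mid [0.6098 0.1977]
grey 313 206 336 mean [0.6141 0.1282 0.0172] mid [0.6143 0.1299]
grey 327 227 417 mean [0.6159 0.0507 0.0172] mid [0.6161 0.052 ]
grey 342 253 524 mean [ 0.6172 -0.0271  0.0171] mid [ 0.6177 -0.0259]
grey 360 282 680 mean [ 0.6189 -0.1046  0.0171] mid [ 0.6195 -0.1029]
grey 386 311 156 mean [ 0.6354 -0.1697  0.0143] mid [ 0.6226 -0.1829]
grey 381 333 210 mean [ 0.6085 -0.2054  0.012 ] mid [ 0.6222 -0.1858]
```

Depth in the two views agrees within about 3 mm. The stamps are A (.386,.204), B (.370,-.206), C (.4505,.073) and D (.441,-.0725). The pads, counted from the ink pad, are (.619,-.104), (.618,-.0265), (.616,.051) and (.614,.129). I'll keep the jaws along x and start with B.

Call:
send_rows(
  targets=[
    {"claw": 0.6, "dx": 0.44, "dy": 0.9, "dz": 0, "az": 1},
    {"claw": 0.6, "dx": 0.44, "dy": 0.9, "dz": 0, "az": 1},
    {"claw": 0.6, "dx": 0.44, "dy": 0.9, "dz": 0, "az": 1},
    {"claw": 0.6, "dx": 0.44, "dy": 0.9, "dz": 0, "az": 1},
    {"claw": 0.6, "dx": 0.44, "dy": 0.9, "dz": 0, "az": 1},
  ],
  grip_force=15,
)

```text
invalid input at $.targets[0]: expected keys claw, dx, dy, dz, ax, ay, az
```

Call:
send_rows(
  targets=[
    {"claw": 0.6, "dx": 0.44, "dy": 0.9, "dz": 0, "az": 1},
    {"claw": 0.6, "dx": 0.44, "dy": 0.9, "dz": 0, "az": 1},
    {"claw": 0.6, "dx": 0.44, "dy": 0.9, "dz": 0, "az": 1},
    {"claw": 0.6, "dx": 0.44, "dy": 0.9, "dz": 0, "az": 1},
    {"claw": 0.6, "dx": 0.44, "dy": 0.9, "dz": 0, "az": 1},
  ],
)

```text
invalid input at $.targets[0]: expected keys claw, dx, dy, dz, ax, ay, az
```

Call:
send_rows(
  targets=[
    {"claw": 0.6, "az": 0.9},
    {"claw": 0.6, "az": 0.9},
    {"claw": 0.6},
    {"claw": 0.6},
    {"claw": 0.6},
  ],
)

```text
invalid input at $.targets[0]: expected keys claw, dx, dy, dz, ax, ay, az
```

All seven keys are required.

Call:
send_rows(
  targets=[
    {"claw": 0.6, "dx": 0.44, "dy": 0.9, "dz": 0, "ax": 0, "ay": 0, "az": 1},
    {"claw": 0.6, "dx": 0.44, "dy": 0.9, "dz": 0, "ax": 0, "ay": 0, "az": 1},
    {"claw": 0.6, "dx": 0.44, "dy": 0.9, "dz": 0, "ax": 0, "ay": 0, "az": 1},
    {"claw": 0.6, "dx": 0.44, "dy": 0.9, "dz": 0, "ax": 0, "ay": 0, "az": 1},
    {"claw": 0.6, "dx": 0.44, "dy": 0.9, "dz": 0, "ax": 0, "ay": 0, "az": 1},
  ],
  grip_force=15,
)

```text
time_s: 0.52
tool_pos: [0.2837, -0.3854, 0.232]
orientation: [-2.855, -1.309, -0.0]
ft_force: [0.4, 0.5, 0.3]
opening: 0.0642
```

Call:
send_rows(
  targets=[
    {"claw": 0.6, "dx": 0.44, "dy": 0.9, "dz": 0, "ax": 0, "ay": 0, "az": 1},
    {"claw": 0.6, "dx": 0.44, "dy": 0.9, "dz": 0, "ax": 0, "ay": 0, "az": 1},
    {"claw": 0.6, "dx": 0.44, "dy": 0.9, "dz": 0, "ax": 0, "ay": 0, "az": 1},
    {"claw": 0.6, "dx": 0.44, "dy": 0.9, "dz": 0, "ax": 0, "ay": 0, "az": 1},
    {"claw": 0.6, "dx": 0.44, "dy": 0.9, "dz": 0, "ax": 0, "ay": 0, "az": 1},
  ],
)

```text
time_s: 0.93
tool_pos: [0.3716, -0.2053, 0.2324]
orientation: [-2.419, -2.004, 0.0]
ft_force: [1.0, 0.5, 0.2]
opening: 0.0555
```

Call:
send_rows(
  targets=[
    {"claw": 0.6, "dx": 0, "dy": 0, "dz": 0, "ax": 0, "ay": 0, "az": 0.9},
    {"claw": 0.6, "dx": 0, "dy": 0, "dz": 0, "ax": 0, "ay": 0, "az": 0.9},
    {"claw": 0.6, "dx": 0, "dy": 0, "dz": 0, "ax": 0, "ay": 0, "az": 0},
    {"claw": 0.6, "dx": 0, "dy": 0, "dz": 0, "ax": 0, "ay": 0, "az": 0},
    {"claw": 0.6, "dx": 0, "dy": 0, "dz": 0, "ax": 0, "ay": 0, "az": 0},
  ],
)

```text
time_s: 1.35
tool_pos: [0.3712, -0.2075, 0.2324]
orientation: [-2.229, -2.213, 0.0]
ft_force: [1.3, -0.8, 0.5]
opening: 0.0557
```

Call:
send_rows(
  targets=[
    {"claw": 0.6, "dx": -0.02, "dy": 0.04, "dz": -1, "ax": 0, "ay": 0, "az": 0},
    {"claw": 0.6, "dx": 0, "dy": 0, "dz": -1, "ax": 0, "ay": 0, "az": 0},
    {"claw": 0.6, "dx": 0, "dy": 0, "dz": -0.8, "ax": 0, "ay": 0, "az": 0},
    {"claw": 0.6, "dx": 0, "dy": 0, "dz": -0.8, "ax": 0, "ay": 0, "az": 0},
    {"claw": 0.6, "dx": 0, "dy": 0, "dz": -0.7, "ax": 0, "ay": 0, "az": 0},
  ],
)

```text
time_s: 1.77
tool_pos: [0.3695, -0.2057, 0.0584]
orientation: [-2.229, -2.212, 0.0]
ft_force: [-0.2, 0.2, -0.0]
opening: 0.0559
```

Call:
send_rows(
  targets=[
    {"claw": 0.6, "dx": 0, "dy": 0, "dz": 0, "ax": 0, "ay": 0, "az": 0},
    {"claw": 0.1, "dx": 0, "dy": 0, "dz": 0, "ax": 0, "ay": 0, "az": 0},
    {"claw": 0.1, "dx": 0, "dy": 0, "dz": 0, "ax": 0, "ay": 0, "az": 0},
    {"claw": 0.1, "dx": 0, "dy": 0, "dz": 0, "ax": 0, "ay": 0, "az": 0},
    {"claw": 0.1, "dx": 0, "dy": 0, "dz": 0, "ax": 0, "ay": 0, "az": 0},
  ],
)

```text
time_s: 2.18
tool_pos: [0.3721, -0.2069, 0.0629]
orientation: [2.223, 2.214, 0.001]
ft_force: [-1.3, 0.7, -0.8]
opening: 0.0336
```

Call:
send_rows(
  targets=[
    {"claw": 0.1, "dx": 0, "dy": 0, "dz": 0, "ax": 0, "ay": 0, "az": 0},
    {"claw": 0.1, "dx": 0, "dy": 0, "dz": 0, "ax": 0, "ay": 0, "az": 0},
    {"claw": 0.1, "dx": 0, "dy": 0, "dz": 0, "ax": 0, "ay": 0, "az": 0},
    {"claw": 0.1, "dx": 0, "dy": 0, "dz": 0.2, "ax": 0, "ay": 0, "az": 0},
    {"claw": 0.1, "dx": 0, "dy": 0, "dz": 0.3, "ax": 0, "ay": 0, "az": 0},
  ],
)

```text
time_s: 2.6
tool_pos: [0.3697, -0.2049, 0.0801]
orientation: [-2.223, -2.216, 0.001]
ft_force: [0.2, -0.3, -0.4]
opening: 0.0212
```

Call:
send_rows(
  targets=[
    {"claw": 0.1, "dx": 0, "dy": 0, "dz": 0.8, "ax": 0, "ay": 0, "az": 0},
    {"claw": 0.1, "dx": 0, "dy": 0, "dz": 0.9, "ax": 0, "ay": 0, "az": 0},
    {"claw": 0.1, "dx": 0, "dy": 0, "dz": 0.8, "ax": 0, "ay": 0, "az": 0},
    {"claw": 0.1, "dx": 0.4, "dy": 0.28, "dz": 0, "ax": 0, "ay": 0, "az": 0},
    {"claw": 0.1, "dx": 0.7, "dy": 0.5, "dz": 0, "ax": 0, "ay": 0, "az": 0},
  ],
)

```text
time_s: 3.02
tool_pos: [0.4155, -0.1764, 0.1843]
orientation: [2.225, 2.21, 0.001]
ft_force: [0.0, -0.2, -1.4]
opening: 0.0212
```

Call:
send_rows(
  targets=[
    {"claw": 0.1, "dx": 0.8, "dy": 0.57, "dz": 0, "ax": 0, "ay": 0, "az": 0},
    {"claw": 0.1, "dx": 0.8, "dy": 0.57, "dz": 0, "ax": 0, "ay": 0, "az": 0},
    {"claw": 0.1, "dx": 0.8, "dy": 0.57, "dz": 0, "ax": 0, "ay": 0, "az": 0},
    {"claw": 0.1, "dx": 0.8, "dy": 0.57, "dz": 0, "ax": 0, "ay": 0, "az": 0},
    {"claw": 0.1, "dx": 0.8, "dy": 0.57, "dz": 0, "ax": 0, "ay": 0, "az": 0},
  ],
)

```text
time_s: 3.43
tool_pos: [0.5759, -0.0589, 0.1809]
orientation: [-2.225, -2.218, 0.0]
ft_force: [0.5, -0.2, 0.0]
opening: 0.0212
```

Call:
send_rows(
  targets=[
    {"claw": 0.1, "dx": 0.7, "dy": 0.5, "dz": 0, "ax": 0, "ay": 0, "az": 0},
    {"claw": 0.1, "dx": 0.4, "dy": 0.35, "dz": 0, "ax": 0, "ay": 0, "az": 0},
    {"claw": 0.1, "dx": 0, "dy": 0, "dz": -0.5, "ax": 0, "ay": 0, "az": 0},
    {"claw": 0.1, "dx": 0, "dy": 0, "dz": -0.6, "ax": 0, "ay": 0, "az": 0},
    {"claw": 0.1, "dx": 0, "dy": 0, "dz": -0.6, "ax": 0, "ay": 0, "az": 0},
  ],
)

```text
time_s: 3.85
tool_pos: [0.6194, -0.0258, 0.1127]
orientation: [2.223, 2.218, 0.001]
ft_force: [-0.5, 0.0, -1.3]
opening: 0.0214
```

Call:
send_rows(
  targets=[
    {"claw": 0.1, "dx": 0, "dy": 0, "dz": -0.4, "ax": 0, "ay": 0, "az": 0},
    {"claw": 0.1, "dx": 0, "dy": 0, "dz": -0.25, "ax": 0, "ay": 0, "az": 0},
    {"claw": 0.1, "dx": 0, "dy": 0, "dz": -0.15, "ax": 0, "ay": 0, "az": 0},
    {"claw": 0.1, "dx": 0, "dy": 0, "dz": -0.06, "ax": 0, "ay": 0, "az": 0},
    {"claw": 0.1, "dx": 0, "dy": 0, "dz": 0, "ax": 0, "ay": 0, "az": 0},
  ],
)

```text
time_s: 4.27
tool_pos: [0.6189, -0.0265, 0.0787]
orientation: [2.225, 2.218, 0.0]
ft_force: [-0.5, -0.7, -0.6]
opening: 0.0214
```

Call:
send_rows(
  targets=[
    {"claw": 0.1, "dx": 0, "dy": 0, "dz": -0.04, "ax": 0, "ay": 0, "az": 0},
    {"claw": 0.1, "dx": 0, "dy": 0, "dz": -0.03, "ax": 0, "ay": 0, "az": 0},
    {"claw": 0.1, "dx": 0, "dy": 0, "dz": 0, "ax": 0, "ay": 0, "az": 0},
    {"claw": 0.1, "dx": 0, "dy": 0, "dz": 0, "ax": 0, "ay": 0, "az": 0},
    {"claw": 0.1, "dx": 0, "dy": 0, "dz": 0, "ax": 0, "ay": 0, "az": 0},
  ],
)

```text
time_s: 4.68
tool_pos: [0.6195, -0.0266, 0.0767]
orientation: [2.224, 2.217, 0.002]
ft_force: [-1.7, 0.0, 6.8]
opening: 0.0214
```

Run:
```python
from h import *
p,d=cams.grab_frame("side"); cv2.imwrite("pics/s1.png",cv2.resize(p[150:330,220:460,::-1],None,fx=3,fy=3,interpolation=2))
```

```text
(no output)
```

View pics/s1.png

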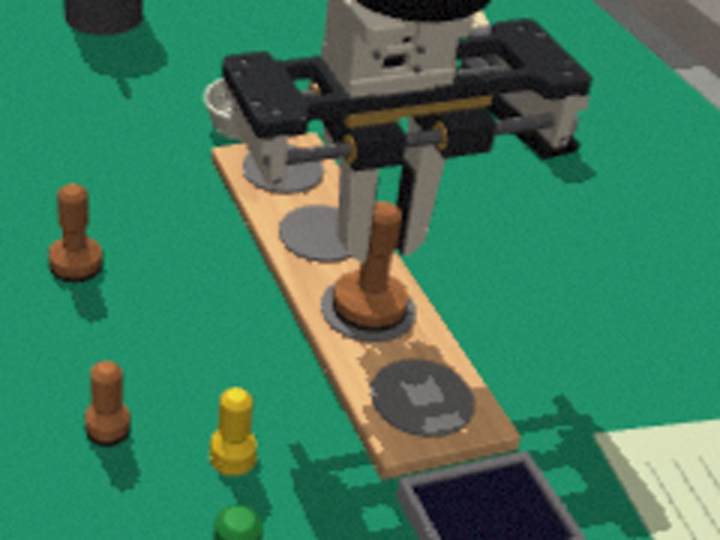

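The side view shows B over pad 2, leaning a few degrees in the grip (foot at 370,305 in the crop, top at 385,210). I'll press it slightly, open slowly and re-measure.

Call:
send_rows(
  targets=[
    {"claw": 0.1, "dx": 0, "dy": 0, "dz": -0.04, "ax": 0, "ay": 0, "az": 0},
    {"claw": 0.23, "dx": 0, "dy": 0, "dz": 0, "ax": 0, "ay": 0, "az": 0},
    {"claw": 0.25, "dx": 0, "dy": 0, "dz": 0, "ax": 0, "ay": 0, "az": 0},
    {"claw": 0.27, "dx": 0, "dy": 0, "dz": 0, "ax": 0, "ay": 0, "az": 0},
    {"claw": 0.3, "dx": 0, "dy": 0, "dz": 0, "ax": 0, "ay": 0, "az": 0},
  ],
  grip_force=5,
)

```text
time_s: 5.15
tool_pos: [0.6184, -0.0264, 0.0734]
orientation: [-2.225, -2.217, 0.001]
ft_force: [-0.0, -0.4, 0.4]
opening: 0.0269
```

Call:
send_rows(
  targets=[
    {"claw": 0.4, "dx": 0, "dy": 0, "dz": 0, "ax": 0, "ay": 0, "az": 0},
    {"claw": 0.5, "dx": 0, "dy": 0, "dz": 0, "ax": 0, "ay": 0, "az": 0},
    {"claw": 0.5, "dx": 0, "dy": 0, "dz": 0, "ax": 0, "ay": 0, "az": 0},
    {"claw": 0.5, "dx": 0, "dy": 0, "dz": 0, "ax": 0, "ay": 0, "az": 0},
    {"claw": 0.5, "dx": 0, "dy": 0, "dz": 0.5, "ax": 0, "ay": 0, "az": 0},
  ],
)

```text
time_s: 5.57
tool_pos: [0.6155, -0.0261, 0.0894]
orientation: [-2.221, -2.214, 0.007]
ft_force: [-1.0, -0.1, -0.9]
opening: 0.0462
```

Call:
send_rows(
  targets=[
    {"claw": 0.5, "dx": 0, "dy": 0, "dz": 1, "ax": 0, "ay": 0, "az": 0},
    {"claw": 0.5, "dx": 0, "dy": 0, "dz": 1, "ax": 0, "ay": 0, "az": 0},
    {"claw": 0.5, "dx": -0.5, "dy": 0, "dz": 0.5, "ax": 0, "ay": 0, "az": 0},
    {"claw": 0.5, "dx": -1, "dy": 0, "dz": 0, "ax": 0, "ay": 0, "az": 0},
    {"claw": 0.5, "dx": -1, "dy": 0, "dz": 0, "ax": 0, "ay": 0, "az": 0},
  ],
)

```text
time_s: 5.98
tool_pos: [0.5195, -0.0267, 0.1962]
orientation: [2.222, 2.215, 0.004]
ft_force: [-1.6, 0.5, -0.3]
opening: 0.0461
```

```bash
cat >> h.py <<'E'
def stamps(n,name):
    p,d=cams.grab_frame(n);P=cloud(n,d);hsv=cv2.cvtColor(p,cv2.COLOR_RGB2HSV)
    H,S,V=[hsv[:,:,i].astype(int) for i in range(3)]
    cv2.imwrite(f"pics/{name}.png",cv2.resize(p[140:400,150:470,::-1],None,fx=2.3,fy=2.3,interpolation=2))
    for b in blobs((S>150)&(V>50)&(H<16)&(d>0)&(P[...,0]>.3),30):
        X=P[b];zt=np.percentile(X[:,2],98)
        t=X[X[:,2]>zt-.02]; f=X[X[:,2]<np.percentile(X[:,2],2)+.014]
        m=lambda a:np.round((np.percentile(a,2,0)+np.percentile(a,98,0))[:2]/2,4)
        print(n,b.sum(),"z %.3f..%.3f"%(X[:,2].min(),zt),"handle",m(t),"foot",m(f))
E
python3 -c "
from h import *
stamps('side','s2')"
```

```text
side 475 z 0.006..0.094 handle [0.3843 0.2014] foot [0.3845 0.1983]
side 277 z 0.005..0.067 handle [0.4501 0.0704] foot [0.4494 0.0683]
side 513 z 0.022..0.095 handle [ 0.6167 -0.0289] foot [ 0.6168 -0.0292]
side 238 z 0.006..0.052 handle [ 0.4406 -0.0747] foot [ 0.4402 -0.0769]
```

View pics/s2.png

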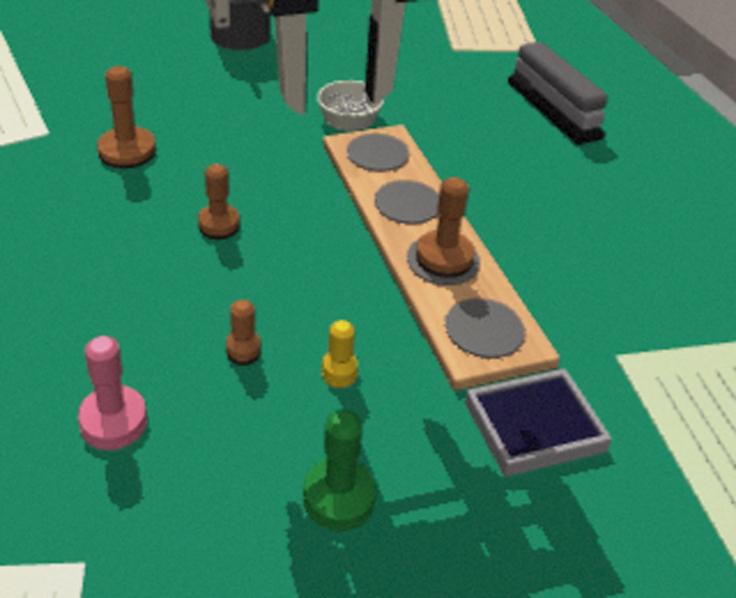

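B stands upright, centred on pad 2 (foot near (.617,-.029)). Next is D.

Call:
send_rows(
  targets=[
    {"claw": 0.5, "dx": -0.65, "dy": -0.4, "dz": 0, "ax": 0, "ay": 0, "az": 0},
    {"claw": 0.5, "dx": -0.65, "dy": -0.4, "dz": 0, "ax": 0, "ay": 0, "az": 0},
    {"claw": 0.5, "dx": -0.65, "dy": -0.4, "dz": 0, "ax": 0, "ay": 0, "az": 0},
    {"claw": 0.5, "dx": 0, "dy": 0, "dz": -1, "ax": 0, "ay": 0, "az": 0},
    {"claw": 0.5, "dx": 0, "dy": 0, "dz": -1, "ax": 0, "ay": 0, "az": 0},
  ],
)

```text
time_s: 6.45
tool_pos: [0.4428, -0.0761, 0.1166]
orientation: [2.221, 2.21, 0.007]
ft_force: [0.0, -0.1, -0.2]
opening: 0.0466
```

Call:
send_rows(
  targets=[
    {"claw": 0.5, "dx": 0, "dy": 0, "dz": 0, "ax": 0, "ay": 0, "az": 0},
    {"claw": 0.5, "dx": 0, "dy": 0, "dz": 0, "ax": 0, "ay": 0, "az": 0},
    {"claw": 0.5, "dx": 0, "dy": 0, "dz": 0, "ax": 0, "ay": 0, "az": 0},
    {"claw": 0.5, "dx": 0, "dy": 0, "dz": 0, "ax": 0, "ay": 0, "az": 0},
    {"claw": 0.5, "dx": 0, "dy": 0, "dz": 0, "ax": 0, "ay": 0, "az": 0},
  ],
)

```text
time_s: 6.87
tool_pos: [0.4425, -0.0748, 0.1163]
orientation: [2.222, 2.216, 0.003]
ft_force: [-0.5, 0.1, -0.1]
opening: 0.0466
```

Call:
send_rows(
  targets=[
    {"claw": 0.5, "dx": -0.04, "dy": 0.04, "dz": -0.8, "ax": 0, "ay": 0, "az": 0},
    {"claw": 0.5, "dx": 0, "dy": 0, "dz": -0.8, "ax": 0, "ay": 0, "az": 0},
    {"claw": 0.5, "dx": 0, "dy": 0, "dz": -0.5, "ax": 0, "ay": 0, "az": 0},
    {"claw": 0.5, "dx": 0, "dy": 0, "dz": 0, "ax": 0, "ay": 0, "az": 0},
    {"claw": 0.35, "dx": 0, "dy": 0, "dz": 0, "ax": 0, "ay": 0, "az": 0},
  ],
  grip_force=15,
)

```text
time_s: 7.28
tool_pos: [0.439, -0.0727, 0.0302]
orientation: [-2.224, -2.217, 0.001]
ft_force: [1.4, -0.4, 0.2]
opening: 0.0436
```

Call:
send_rows(
  targets=[
    {"claw": 0.28, "dx": 0, "dy": 0, "dz": 0, "ax": 0, "ay": 0, "az": 0},
    {"claw": 0.22, "dx": 0, "dy": 0, "dz": 0, "ax": 0, "ay": 0, "az": 0},
    {"claw": 0.18, "dx": 0, "dy": 0, "dz": 0, "ax": 0, "ay": 0, "az": 0},
    {"claw": 0.1, "dx": 0, "dy": 0, "dz": 0, "ax": 0, "ay": 0, "az": 0},
    {"claw": 0.1, "dx": 0, "dy": 0, "dz": 0, "ax": 0, "ay": 0, "az": 0},
  ],
)

```text
time_s: 7.7
tool_pos: [0.4403, -0.0732, 0.0312]
orientation: [2.223, 2.216, 0.002]
ft_force: [-0.7, 0.6, 5.4]
opening: 0.0178
```

Call:
send_rows(
  targets=[
    {"claw": 0.1, "dx": 0, "dy": 0, "dz": 0, "ax": 0, "ay": 0, "az": 0},
    {"claw": 0.1, "dx": 0, "dy": 0, "dz": 0, "ax": 0, "ay": 0, "az": 0},
    {"claw": 0.1, "dx": 0, "dy": 0, "dz": 0.2, "ax": 0, "ay": 0, "az": 0},
    {"claw": 0.1, "dx": 0, "dy": 0, "dz": 0.8, "ax": 0, "ay": 0, "az": 0},
    {"claw": 0.1, "dx": 0, "dy": 0, "dz": 0.8, "ax": 0, "ay": 0, "az": 0},
  ],
)

```text
time_s: 8.12
tool_pos: [0.4369, -0.0723, 0.1013]
orientation: [-2.222, -2.215, 0.004]
ft_force: [0.6, -1.0, -0.3]
opening: 0.0177
```

Call:
send_rows(
  targets=[
    {"claw": 0.1, "dx": 0, "dy": 0, "dz": 0.8, "ax": 0, "ay": 0, "az": 0},
    {"claw": 0.1, "dx": 0, "dy": 0, "dz": 0.8, "ax": 0, "ay": 0, "az": 0},
    {"claw": 0.1, "dx": 0, "dy": 0, "dz": 0, "ax": 0, "ay": 0, "az": 0},
    {"claw": 0.1, "dx": 0, "dy": 0, "dz": 0, "ax": 0, "ay": 0, "az": 0},
    {"claw": 0.1, "dx": 0, "dy": 0, "dz": 0, "ax": 0, "ay": 0, "az": 0},
  ],
)

```text
time_s: 8.53
tool_pos: [0.4387, -0.0728, 0.1655]
orientation: [-2.225, -2.218, 0.0]
ft_force: [-0.2, 0.4, -0.2]
opening: 0.0172
```

Call:
send_rows(
  targets=[
    {"claw": 0.1, "dx": 0.31, "dy": 0.36, "dz": 0, "ax": 0, "ay": 0, "az": 0},
    {"claw": 0.1, "dx": 0.63, "dy": 0.72, "dz": 0, "ax": 0, "ay": 0, "az": 0},
    {"claw": 0.1, "dx": 0.63, "dy": 0.72, "dz": 0, "ax": 0, "ay": 0, "az": 0},
    {"claw": 0.1, "dx": 0.63, "dy": 0.72, "dz": 0, "ax": 0, "ay": 0, "az": 0},
    {"claw": 0.1, "dx": 0.63, "dy": 0.72, "dz": 0, "ax": 0, "ay": 0, "az": 0},
  ],
)

```text
time_s: 8.95
tool_pos: [0.5517, 0.0582, 0.1633]
orientation: [-2.224, -2.215, 0.004]
ft_force: [0.0, -0.9, 0.6]
opening: 0.0176
```

Call:
send_rows(
  targets=[
    {"claw": 0.1, "dx": 0.63, "dy": 0.72, "dz": 0, "ax": 0, "ay": 0, "az": 0},
    {"claw": 0.1, "dx": 0.63, "dy": 0.72, "dz": 0, "ax": 0, "ay": 0, "az": 0},
    {"claw": 0.1, "dx": 0.31, "dy": 0.36, "dz": 0, "ax": 0, "ay": 0, "az": 0},
    {"claw": 0.1, "dx": 0, "dy": 0, "dz": -0.8, "ax": 0, "ay": 0, "az": 0},
    {"claw": 0.1, "dx": 0, "dy": 0, "dz": -0.8, "ax": 0, "ay": 0, "az": 0},
  ],
)

```text
time_s: 9.37
tool_pos: [0.6162, 0.1303, 0.1009]
orientation: [2.222, 2.219, 0.002]
ft_force: [-0.5, 0.6, -1.2]
opening: 0.0176
```

Call:
send_rows(
  targets=[
    {"claw": 0.1, "dx": 0, "dy": 0, "dz": -0.6, "ax": 0, "ay": 0, "az": 0},
    {"claw": 0.1, "dx": 0, "dy": 0, "dz": -0.4, "ax": 0, "ay": 0, "az": 0},
    {"claw": 0.1, "dx": 0, "dy": 0, "dz": -0.2, "ax": 0, "ay": 0, "az": 0},
    {"claw": 0.1, "dx": 0, "dy": 0, "dz": 0, "ax": 0, "ay": 0, "az": 0},
    {"claw": 0.1, "dx": 0, "dy": 0, "dz": 0, "ax": 0, "ay": 0, "az": 0},
  ],
)

```text
time_s: 9.78
tool_pos: [0.6143, 0.1286, 0.053]
orientation: [-2.224, -2.217, 0.003]
ft_force: [0.2, 0.5, 0.2]
opening: 0.0173
```

Call:
send_rows(
  targets=[
    {"claw": 0.1, "dx": 0, "dy": 0, "dz": -0.05, "ax": 0, "ay": 0, "az": 0},
    {"claw": 0.1, "dx": 0, "dy": 0, "dz": -0.05, "ax": 0, "ay": 0, "az": 0},
    {"claw": 0.1, "dx": 0, "dy": 0, "dz": -0.04, "ax": 0, "ay": 0, "az": 0},
    {"claw": 0.1, "dx": 0, "dy": 0, "dz": 0, "ax": 0, "ay": 0, "az": 0},
    {"claw": 0.1, "dx": 0, "dy": 0, "dz": 0, "ax": 0, "ay": 0, "az": 0},
  ],
)

```text
time_s: 10.2
tool_pos: [0.6153, 0.1287, 0.0487]
orientation: [2.225, 2.217, 0.001]
ft_force: [-0.4, -0.0, -0.2]
opening: 0.0176
```

Call:
send_rows(
  targets=[
    {"claw": 0.1, "dx": 0, "dy": 0, "dz": -0.03, "ax": 0, "ay": 0, "az": 0},
    {"claw": 0.1, "dx": 0, "dy": 0, "dz": -0.03, "ax": 0, "ay": 0, "az": 0},
    {"claw": 0.1, "dx": 0, "dy": 0, "dz": 0, "ax": 0, "ay": 0, "az": 0},
    {"claw": 0.1, "dx": 0, "dy": 0, "dz": 0, "ax": 0, "ay": 0, "az": 0},
    {"claw": 0.1, "dx": 0, "dy": 0, "dz": 0, "ax": 0, "ay": 0, "az": 0},
  ],
)

```text
time_s: 10.62
tool_pos: [0.6154, 0.1288, 0.0462]
orientation: [2.225, 2.218, 0.001]
ft_force: [-1.1, 0.8, 3.2]
opening: 0.0175
```

Contact. I'll release slowly and retreat.

Call:
send_rows(
  targets=[
    {"claw": 0.1, "dx": 0, "dy": 0, "dz": -0.03, "ax": 0, "ay": 0, "az": 0},
    {"claw": 0.19, "dx": 0, "dy": 0, "dz": 0, "ax": 0, "ay": 0, "az": 0},
    {"claw": 0.21, "dx": 0, "dy": 0, "dz": 0, "ax": 0, "ay": 0, "az": 0},
    {"claw": 0.24, "dx": 0, "dy": 0, "dz": 0, "ax": 0, "ay": 0, "az": 0},
    {"claw": 0.3, "dx": 0, "dy": 0, "dz": 0, "ax": 0, "ay": 0, "az": 0},
  ],
  grip_force=5,
)

```text
time_s: 11.03
tool_pos: [0.6147, 0.1287, 0.0441]
orientation: [-2.225, -2.217, 0.001]
ft_force: [-0.6, -0.1, 0.0]
opening: 0.0254
```

Call:
send_rows(
  targets=[
    {"claw": 0.4, "dx": 0, "dy": 0, "dz": 0, "ax": 0, "ay": 0, "az": 0},
    {"claw": 0.5, "dx": 0, "dy": 0, "dz": 0, "ax": 0, "ay": 0, "az": 0},
    {"claw": 0.5, "dx": 0, "dy": 0, "dz": 0, "ax": 0, "ay": 0, "az": 0},
    {"claw": 0.5, "dx": 0, "dy": 0, "dz": 0.5, "ax": 0, "ay": 0, "az": 0},
    {"claw": 0.5, "dx": 0, "dy": 0, "dz": 1, "ax": 0, "ay": 0, "az": 0},
  ],
)

```text
time_s: 11.45
tool_pos: [0.6105, 0.1281, 0.0987]
orientation: [-2.22, -2.213, 0.014]
ft_force: [-0.4, 0.9, -0.8]
opening: 0.0463
```

Call:
send_rows(
  targets=[
    {"claw": 0.5, "dx": 0, "dy": 0, "dz": 1, "ax": 0, "ay": 0, "az": 0},
    {"claw": 0.5, "dx": -0.5, "dy": -0.1, "dz": 1, "ax": 0, "ay": 0, "az": 0},
    {"claw": 0.5, "dx": -0.8, "dy": -0.3, "dz": 0, "ax": 0, "ay": 0, "az": 0},
    {"claw": 0.5, "dx": -0.8, "dy": -0.3, "dz": 0, "ax": 0, "ay": 0, "az": 0},
    {"claw": 0.5, "dx": -0.8, "dy": -0.3, "dz": 0, "ax": 0, "ay": 0, "az": 0},
  ],
)

```text
time_s: 11.87
tool_pos: [0.4999, 0.0888, 0.1827]
orientation: [2.224, 2.217, 0.002]
ft_force: [0.4, 0.3, 0.1]
opening: 0.0462
```

```bash
python3 -c "
from h import *
stamps('side','s3')"
```

```text
side 496 z 0.006..0.094 handle [0.3844 0.2006] foot [0.3846 0.1992]
side 130 z 0.022..0.068 handle [0.6131 0.1266] foot [0.6122 0.1252]
side 282 z 0.006..0.066 handle [0.4495 0.0704] foot [0.4494 0.069 ]
side 513 z 0.022..0.095 handle [ 0.6165 -0.029 ] foot [ 0.617  -0.0284]
```

D is upright on pad 4. Next is C.

Call:
send_rows(
  targets=[
    {"claw": 0.5, "dx": -0.6, "dy": -0.2, "dz": 0, "ax": 0, "ay": 0, "az": 0},
    {"claw": 0.5, "dx": -0.6, "dy": -0.2, "dz": 0, "ax": 0, "ay": 0, "az": 0},
    {"claw": 0.5, "dx": 0, "dy": 0, "dz": -0.8, "ax": 0, "ay": 0, "az": 0},
    {"claw": 0.5, "dx": 0, "dy": 0, "dz": -0.7, "ax": 0, "ay": 0, "az": 0},
    {"claw": 0.5, "dx": 0, "dy": 0, "dz": 0, "ax": 0, "ay": 0, "az": 0},
  ],
)

```text
time_s: 12.33
tool_pos: [0.4488, 0.0727, 0.1169]
orientation: [-2.222, -2.214, 0.008]
ft_force: [-1.3, -0.2, -1.1]
opening: 0.0468
```

Call:
send_rows(
  targets=[
    {"claw": 0.5, "dx": 0.03, "dy": 0, "dz": -0.8, "ax": 0, "ay": 0, "az": 0},
    {"claw": 0.5, "dx": 0, "dy": 0, "dz": -0.7, "ax": 0, "ay": 0, "az": 0},
    {"claw": 0.5, "dx": 0, "dy": 0, "dz": -0.3, "ax": 0, "ay": 0, "az": 0},
    {"claw": 0.5, "dx": 0, "dy": 0, "dz": 0, "ax": 0, "ay": 0, "az": 0},
    {"claw": 0.35, "dx": 0, "dy": 0, "dz": 0, "ax": 0, "ay": 0, "az": 0},
  ],
  grip_force=15,
)

```text
time_s: 12.75
tool_pos: [0.4537, 0.0731, 0.0503]
orientation: [-2.224, -2.217, 0.001]
ft_force: [-0.9, -0.3, -0.5]
opening: 0.0434
```

Call:
send_rows(
  targets=[
    {"claw": 0.28, "dx": 0, "dy": 0, "dz": 0, "ax": 0, "ay": 0, "az": 0},
    {"claw": 0.23, "dx": 0, "dy": 0, "dz": 0, "ax": 0, "ay": 0, "az": 0},
    {"claw": 0.19, "dx": 0, "dy": 0, "dz": 0, "ax": 0, "ay": 0, "az": 0},
    {"claw": 0.1, "dx": 0, "dy": 0, "dz": 0, "ax": 0, "ay": 0, "az": 0},
    {"claw": 0.1, "dx": 0, "dy": 0, "dz": 0, "ax": 0, "ay": 0, "az": 0},
  ],
)

```text
time_s: 13.17
tool_pos: [0.4544, 0.0731, 0.0507]
orientation: [2.224, 2.217, 0.002]
ft_force: [-1.3, 0.3, 4.8]
opening: 0.0195
```

Call:
send_rows(
  targets=[
    {"claw": 0.1, "dx": 0, "dy": 0, "dz": 0, "ax": 0, "ay": 0, "az": 0},
    {"claw": 0.1, "dx": 0, "dy": 0, "dz": 0, "ax": 0, "ay": 0, "az": 0},
    {"claw": 0.1, "dx": 0, "dy": 0, "dz": 0.2, "ax": 0, "ay": 0, "az": 0},
    {"claw": 0.1, "dx": 0, "dy": 0, "dz": 0.8, "ax": 0, "ay": 0, "az": 0},
    {"claw": 0.1, "dx": 0, "dy": 0, "dz": 0.8, "ax": 0, "ay": 0, "az": 0},
  ],
)

```text
time_s: 13.58
tool_pos: [0.4516, 0.0729, 0.1211]
orientation: [-2.223, -2.215, 0.006]
ft_force: [1.2, -0.4, -0.4]
opening: 0.0196
```

Call:
send_rows(
  targets=[
    {"claw": 0.1, "dx": 0, "dy": 0, "dz": 0.8, "ax": 0, "ay": 0, "az": 0},
    {"claw": 0.1, "dx": 0, "dy": 0, "dz": 0.8, "ax": 0, "ay": 0, "az": 0},
    {"claw": 0.1, "dx": 0, "dy": 0, "dz": 0, "ax": 0, "ay": 0, "az": 0},
    {"claw": 0.1, "dx": 0, "dy": 0, "dz": 0, "ax": 0, "ay": 0, "az": 0},
    {"claw": 0.1, "dx": 0, "dy": 0, "dz": 0, "ax": 0, "ay": 0, "az": 0},
  ],
)

```text
time_s: 14.0
tool_pos: [0.4534, 0.073, 0.1854]
orientation: [-2.225, -2.218, 0.0]
ft_force: [0.8, 0.4, -1.1]
opening: 0.0195
```

Call:
send_rows(
  targets=[
    {"claw": 0.1, "dx": 0.45, "dy": -0.06, "dz": 0, "ax": 0, "ay": 0, "az": 0},
    {"claw": 0.1, "dx": 0.8, "dy": -0.11, "dz": 0, "ax": 0, "ay": 0, "az": 0},
    {"claw": 0.1, "dx": 0.8, "dy": -0.11, "dz": 0, "ax": 0, "ay": 0, "az": 0},
    {"claw": 0.1, "dx": 0.8, "dy": -0.11, "dz": 0, "ax": 0, "ay": 0, "az": 0},
    {"claw": 0.1, "dx": 0.8, "dy": -0.11, "dz": 0, "ax": 0, "ay": 0, "az": 0},
  ],
)

```text
time_s: 14.42
tool_pos: [0.5997, 0.0528, 0.1829]
orientation: [-2.223, -2.216, 0.005]
ft_force: [0.7, 0.1, 1.1]
opening: 0.0196
```

Call:
send_rows(
  targets=[
    {"claw": 0.1, "dx": 0.42, "dy": -0.06, "dz": 0, "ax": 0, "ay": 0, "az": 0},
    {"claw": 0.1, "dx": 0, "dy": 0, "dz": 0, "ax": 0, "ay": 0, "az": 0},
    {"claw": 0.1, "dx": 0, "dy": 0, "dz": -0.8, "ax": 0, "ay": 0, "az": 0},
    {"claw": 0.1, "dx": 0, "dy": 0, "dz": -0.8, "ax": 0, "ay": 0, "az": 0},
    {"claw": 0.1, "dx": 0, "dy": 0, "dz": -0.6, "ax": 0, "ay": 0, "az": 0},
  ],
)

```text
time_s: 14.83
tool_pos: [0.6138, 0.0507, 0.0932]
orientation: [-2.222, -2.215, 0.006]
ft_force: [0.0, 0.4, -2.0]
opening: 0.0196
```

Call:
send_rows(
  targets=[
    {"claw": 0.1, "dx": 0, "dy": 0, "dz": -0.4, "ax": 0, "ay": 0, "az": 0},
    {"claw": 0.1, "dx": 0, "dy": 0, "dz": -0.3, "ax": 0, "ay": 0, "az": 0},
    {"claw": 0.1, "dx": 0, "dy": 0, "dz": 0, "ax": 0, "ay": 0, "az": 0},
    {"claw": 0.1, "dx": 0, "dy": 0, "dz": 0, "ax": 0, "ay": 0, "az": 0},
    {"claw": 0.1, "dx": 0, "dy": 0, "dz": 0, "ax": 0, "ay": 0, "az": 0},
  ],
)

```text
time_s: 15.25
tool_pos: [0.6167, 0.0507, 0.0701]
orientation: [2.225, 2.218, 0.001]
ft_force: [-0.5, 0.2, -0.5]
opening: 0.0192
```

Call:
send_rows(
  targets=[
    {"claw": 0.1, "dx": 0, "dy": 0, "dz": -0.05, "ax": 0, "ay": 0, "az": 0},
    {"claw": 0.1, "dx": 0, "dy": 0, "dz": -0.05, "ax": 0, "ay": 0, "az": 0},
    {"claw": 0.1, "dx": 0, "dy": 0, "dz": -0.02, "ax": 0, "ay": 0, "az": 0},
    {"claw": 0.1, "dx": 0, "dy": 0, "dz": 0, "ax": 0, "ay": 0, "az": 0},
    {"claw": 0.1, "dx": 0, "dy": 0, "dz": 0, "ax": 0, "ay": 0, "az": 0},
  ],
)

```text
time_s: 15.67
tool_pos: [0.6166, 0.0506, 0.0651]
orientation: [2.225, 2.218, 0.0]
ft_force: [0.4, -0.7, -1.2]
opening: 0.0196
```

Call:
send_rows(
  targets=[
    {"claw": 0.1, "dx": 0, "dy": 0, "dz": -0.03, "ax": 0, "ay": 0, "az": 0},
    {"claw": 0.1, "dx": 0, "dy": 0, "dz": -0.02, "ax": 0, "ay": 0, "az": 0},
    {"claw": 0.1, "dx": 0, "dy": 0, "dz": 0, "ax": 0, "ay": 0, "az": 0},
    {"claw": 0.1, "dx": 0, "dy": 0, "dz": 0, "ax": 0, "ay": 0, "az": 0},
    {"claw": 0.1, "dx": 0, "dy": 0, "dz": 0, "ax": 0, "ay": 0, "az": 0},
  ],
)

```text
time_s: 16.08
tool_pos: [0.6169, 0.0506, 0.0638]
orientation: [2.225, 2.217, 0.001]
ft_force: [-1.9, 0.2, 5.2]
opening: 0.0197
```

Call:
send_rows(
  targets=[
    {"claw": 0.1, "dx": 0, "dy": 0, "dz": -0.02, "ax": 0, "ay": 0, "az": 0},
    {"claw": 0.21, "dx": 0, "dy": 0, "dz": 0, "ax": 0, "ay": 0, "az": 0},
    {"claw": 0.23, "dx": 0, "dy": 0, "dz": 0, "ax": 0, "ay": 0, "az": 0},
    {"claw": 0.26, "dx": 0, "dy": 0, "dz": 0, "ax": 0, "ay": 0, "az": 0},
    {"claw": 0.3, "dx": 0, "dy": 0, "dz": 0, "ax": 0, "ay": 0, "az": 0},
  ],
  grip_force=5,
)

```text
time_s: 16.5
tool_pos: [0.6164, 0.0506, 0.0619]
orientation: [-2.225, -2.218, 0.0]
ft_force: [0.1, -0.2, -1.1]
opening: 0.0265
```

Call:
send_rows(
  targets=[
    {"claw": 0.4, "dx": 0, "dy": 0, "dz": 0, "ax": 0, "ay": 0, "az": 0},
    {"claw": 0.5, "dx": 0, "dy": 0, "dz": 0, "ax": 0, "ay": 0, "az": 0},
    {"claw": 0.5, "dx": 0, "dy": 0, "dz": 0, "ax": 0, "ay": 0, "az": 0},
    {"claw": 0.5, "dx": 0, "dy": 0, "dz": 0.5, "ax": 0, "ay": 0, "az": 0},
    {"claw": 0.5, "dx": 0, "dy": 0, "dz": 1, "ax": 0, "ay": 0, "az": 0},
  ],
)

```text
time_s: 16.92
tool_pos: [0.612, 0.0506, 0.1163]
orientation: [-2.219, -2.212, 0.013]
ft_force: [0.5, 0.1, -0.9]
opening: 0.0464
```

Call:
send_rows(
  targets=[
    {"claw": 0.5, "dx": 0, "dy": 0, "dz": 1, "ax": 0, "ay": 0, "az": 0},
    {"claw": 0.5, "dx": -0.5, "dy": 0.3, "dz": 0.8, "ax": 0, "ay": 0, "az": 0},
    {"claw": 0.5, "dx": -0.8, "dy": 0.5, "dz": 0, "ax": 0, "ay": 0, "az": 0},
    {"claw": 0.5, "dx": -0.8, "dy": 0.5, "dz": 0, "ax": 0, "ay": 0, "az": 0},
    {"claw": 0.5, "dx": -0.8, "dy": 0.5, "dz": 0, "ax": 0, "ay": 0, "az": 0},
  ],
)

```text
time_s: 17.33
tool_pos: [0.4998, 0.1231, 0.195]
orientation: [2.225, 2.216, 0.003]
ft_force: [0.4, 1.3, 0.3]
opening: 0.0463
```

Call:
send_rows(
  targets=[
    {"claw": 0.5, "dx": -0.8, "dy": 0.5, "dz": 0, "ax": 0, "ay": 0, "az": 0},
    {"claw": 0.5, "dx": -0.8, "dy": 0.5, "dz": 0, "ax": 0, "ay": 0, "az": 0},
    {"claw": 0.5, "dx": -0.8, "dy": 0.5, "dz": 0, "ax": 0, "ay": 0, "az": 0},
    {"claw": 0.5, "dx": -0.5, "dy": 0.5, "dz": 0, "ax": 0, "ay": 0, "az": 0},
    {"claw": 0.5, "dx": 0, "dy": 0, "dz": 0, "ax": 0, "ay": 0, "az": 0},
  ],
)

```text
time_s: 17.75
tool_pos: [0.3813, 0.2053, 0.1942]
orientation: [-2.221, -2.22, -0.001]
ft_force: [0.6, 0.3, -0.1]
opening: 0.0464
```

```bash
python3 -c "
from h import *
stamps('side','s4')"
```

```text
side 493 z 0.007..0.094 handle [0.3845 0.2014] foot [0.3845 0.1983]
side 139 z 0.020..0.067 handle [0.6131 0.1259] foot [0.6128 0.1247]
side 275 z 0.015..0.081 handle [0.6141 0.0482] foot [0.6135 0.0499]
side 513 z 0.021..0.096 handle [ 0.6168 -0.0289] foot [ 0.6169 -0.028 ]
```

C is placed. A next.

Call:
send_rows(
  targets=[
    {"claw": 0.5, "dx": 0.1, "dy": -0.04, "dz": -0.8, "ax": 0, "ay": 0, "az": 0},
    {"claw": 0.5, "dx": 0, "dy": 0, "dz": -0.8, "ax": 0, "ay": 0, "az": 0},
    {"claw": 0.5, "dx": 0, "dy": 0, "dz": -0.8, "ax": 0, "ay": 0, "az": 0},
    {"claw": 0.5, "dx": 0, "dy": 0, "dz": -0.6, "ax": 0, "ay": 0, "az": 0},
    {"claw": 0.5, "dx": 0, "dy": 0, "dz": 0, "ax": 0, "ay": 0, "az": 0},
  ],
  grip_force=15,
)

```text
time_s: 18.22
tool_pos: [0.3854, 0.1988, 0.0689]
orientation: [-2.224, -2.215, 0.013]
ft_force: [-0.4, -0.3, 0.2]
opening: 0.0465
```

Call:
send_rows(
  targets=[
    {"claw": 0.4, "dx": 0, "dy": 0, "dz": 0, "ax": 0, "ay": 0, "az": 0},
    {"claw": 0.33, "dx": 0, "dy": 0, "dz": 0, "ax": 0, "ay": 0, "az": 0},
    {"claw": 0.28, "dx": 0, "dy": 0, "dz": 0, "ax": 0, "ay": 0, "az": 0},
    {"claw": 0.24, "dx": 0, "dy": 0, "dz": 0, "ax": 0, "ay": 0, "az": 0},
    {"claw": 0.1, "dx": 0, "dy": 0, "dz": 0, "ax": 0, "ay": 0, "az": 0},
  ],
)

```text
time_s: 18.63
tool_pos: [0.3897, 0.2014, 0.0757]
orientation: [2.224, 2.217, 0.004]
ft_force: [-1.0, -0.4, 3.3]
opening: 0.0239
```

Call:
send_rows(
  targets=[
    {"claw": 0.1, "dx": 0, "dy": 0, "dz": 0, "ax": 0, "ay": 0, "az": 0},
    {"claw": 0.1, "dx": 0, "dy": 0, "dz": 0, "ax": 0, "ay": 0, "az": 0},
    {"claw": 0.1, "dx": 0, "dy": 0, "dz": 0, "ax": 0, "ay": 0, "az": 0},
    {"claw": 0.1, "dx": 0, "dy": 0, "dz": 0.2, "ax": 0, "ay": 0, "az": 0},
    {"claw": 0.1, "dx": 0, "dy": 0, "dz": 0.8, "ax": 0, "ay": 0, "az": 0},
  ],
)

```text
time_s: 19.05
tool_pos: [0.3849, 0.1996, 0.1101]
orientation: [-2.222, -2.215, 0.013]
ft_force: [0.6, 0.8, -3.1]
opening: 0.024
```

Call:
send_rows(
  targets=[
    {"claw": 0.1, "dx": 0, "dy": 0, "dz": 0.8, "ax": 0, "ay": 0, "az": 0},
    {"claw": 0.1, "dx": 0, "dy": 0, "dz": 0.8, "ax": 0, "ay": 0, "az": 0},
    {"claw": 0.1, "dx": 0, "dy": 0, "dz": 0.8, "ax": 0, "ay": 0, "az": 0},
    {"claw": 0.1, "dx": 0, "dy": 0, "dz": 0, "ax": 0, "ay": 0, "az": 0},
    {"claw": 0.1, "dx": 0, "dy": 0, "dz": 0, "ax": 0, "ay": 0, "az": 0},
  ],
)

```text
time_s: 19.47
tool_pos: [0.39, 0.2015, 0.2129]
orientation: [2.223, 2.216, 0.007]
ft_force: [-1.4, 0.4, -1.8]
opening: 0.0238
```

Call:
send_rows(
  targets=[
    {"claw": 0.1, "dx": 0.27, "dy": -0.37, "dz": 0, "ax": 0, "ay": 0, "az": 0},
    {"claw": 0.1, "dx": 0.55, "dy": -0.73, "dz": 0, "ax": 0, "ay": 0, "az": 0},
    {"claw": 0.1, "dx": 0.55, "dy": -0.73, "dz": 0, "ax": 0, "ay": 0, "az": 0},
    {"claw": 0.1, "dx": 0.55, "dy": -0.73, "dz": 0, "ax": 0, "ay": 0, "az": 0},
    {"claw": 0.1, "dx": 0.55, "dy": -0.73, "dz": 0, "ax": 0, "ay": 0, "az": 0},
  ],
)

```text
time_s: 19.88
tool_pos: [0.487, 0.0679, 0.2083]
orientation: [-2.223, -2.217, 0.003]
ft_force: [0.1, 1.1, -2.0]
opening: 0.0235
```

Call:
send_rows(
  targets=[
    {"claw": 0.1, "dx": 0.55, "dy": -0.73, "dz": 0, "ax": 0, "ay": 0, "az": 0},
    {"claw": 0.1, "dx": 0.55, "dy": -0.73, "dz": 0, "ax": 0, "ay": 0, "az": 0},
    {"claw": 0.1, "dx": 0.55, "dy": -0.73, "dz": 0, "ax": 0, "ay": 0, "az": 0},
    {"claw": 0.1, "dx": 0.55, "dy": -0.73, "dz": 0, "ax": 0, "ay": 0, "az": 0},
    {"claw": 0.1, "dx": 0.55, "dy": -0.73, "dz": 0, "ax": 0, "ay": 0, "az": 0},
  ],
)

```text
time_s: 20.3
tool_pos: [0.597, -0.0781, 0.2078]
orientation: [-2.223, -2.216, 0.003]
ft_force: [0.4, 0.9, -1.2]
opening: 0.0236
```

Call:
send_rows(
  targets=[
    {"claw": 0.1, "dx": 0.33, "dy": -0.44, "dz": 0, "ax": 0, "ay": 0, "az": 0},
    {"claw": 0.1, "dx": 0.2, "dy": -0.3, "dz": 0, "ax": 0, "ay": 0, "az": 0},
    {"claw": 0.1, "dx": 0, "dy": 0, "dz": 0, "ax": 0, "ay": 0, "az": 0},
    {"claw": 0.1, "dx": 0, "dy": 0, "dz": 0, "ax": 0, "ay": 0, "az": 0},
    {"claw": 0.1, "dx": 0, "dy": 0, "dz": 0, "ax": 0, "ay": 0, "az": 0},
  ],
)

```text
time_s: 20.72
tool_pos: [0.6175, -0.1053, 0.2087]
orientation: [-2.223, -2.216, 0.002]
ft_force: [0.0, 0.2, -0.7]
opening: 0.0238
```

```bash
python3 -c "
from h import *
stamps('side','s5')"
```

```text
side 1495 z 0.020..0.227 handle [ 0.6174 -0.1042] foot [ 0.6169 -0.0281]
side 128 z 0.023..0.067 handle [0.6127 0.1265] foot [0.612  0.1259]
side 275 z 0.021..0.081 handle [0.614  0.0481] foot [0.6136 0.0489]
```

View pics/s5.png

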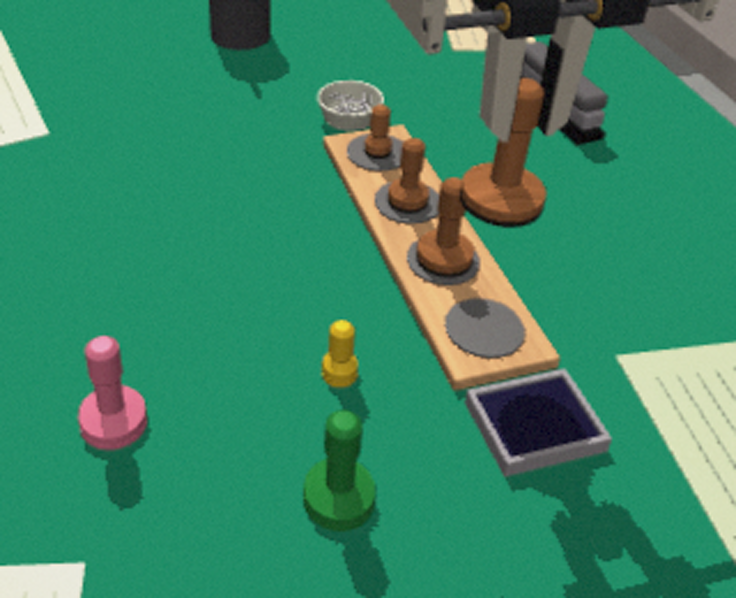

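A hangs straight above pad 1, and B, C and D stand on their pads. Lowering A.

Call:
send_rows(
  targets=[
    {"claw": 0.1, "dx": 0.03, "dy": 0, "dz": -0.8, "ax": 0, "ay": 0, "az": 0},
    {"claw": 0.1, "dx": 0, "dy": 0, "dz": -0.8, "ax": 0, "ay": 0, "az": 0},
    {"claw": 0.1, "dx": 0, "dy": 0, "dz": -0.6, "ax": 0, "ay": 0, "az": 0},
    {"claw": 0.1, "dx": 0, "dy": 0, "dz": -0.4, "ax": 0, "ay": 0, "az": 0},
    {"claw": 0.1, "dx": 0, "dy": 0, "dz": -0.2, "ax": 0, "ay": 0, "az": 0},
  ],
)

```text
time_s: 21.18
tool_pos: [0.6173, -0.1044, 0.0948]
orientation: [-2.221, -2.216, 0.004]
ft_force: [0.7, -0.2, -1.7]
opening: 0.0237
```

Call:
send_rows(
  targets=[
    {"claw": 0.1, "dx": 0, "dy": 0, "dz": -0.05, "ax": 0, "ay": 0, "az": 0},
    {"claw": 0.1, "dx": 0, "dy": 0, "dz": -0.03, "ax": 0, "ay": 0, "az": 0},
    {"claw": 0.1, "dx": 0, "dy": 0, "dz": 0, "ax": 0, "ay": 0, "az": 0},
    {"claw": 0.1, "dx": 0, "dy": 0, "dz": 0, "ax": 0, "ay": 0, "az": 0},
    {"claw": 0.1, "dx": 0, "dy": 0, "dz": 0, "ax": 0, "ay": 0, "az": 0},
  ],
)

```text
time_s: 21.6
tool_pos: [0.6207, -0.1064, 0.0966]
orientation: [2.223, 2.216, 0.002]
ft_force: [0.0, -0.9, -1.4]
opening: 0.0234
```

Call:
send_rows(
  targets=[
    {"claw": 0.1, "dx": 0, "dy": 0, "dz": -0.06, "ax": 0, "ay": 0, "az": 0},
    {"claw": 0.1, "dx": 0, "dy": 0, "dz": -0.04, "ax": 0, "ay": 0, "az": 0},
    {"claw": 0.1, "dx": 0, "dy": 0, "dz": 0, "ax": 0, "ay": 0, "az": 0},
    {"claw": 0.1, "dx": 0, "dy": 0, "dz": 0, "ax": 0, "ay": 0, "az": 0},
    {"claw": 0.1, "dx": 0, "dy": 0, "dz": 0, "ax": 0, "ay": 0, "az": 0},
  ],
)

```text
time_s: 22.02
tool_pos: [0.6196, -0.1062, 0.0909]
orientation: [-2.225, -2.218, 0.0]
ft_force: [0.5, 0.3, -1.0]
opening: 0.0232
```

Call:
send_rows(
  targets=[
    {"claw": 0.1, "dx": 0, "dy": 0, "dz": -0.04, "ax": 0, "ay": 0, "az": 0},
    {"claw": 0.1, "dx": 0, "dy": 0, "dz": -0.02, "ax": 0, "ay": 0, "az": 0},
    {"claw": 0.1, "dx": 0, "dy": 0, "dz": 0, "ax": 0, "ay": 0, "az": 0},
    {"claw": 0.1, "dx": 0, "dy": 0, "dz": 0, "ax": 0, "ay": 0, "az": 0},
    {"claw": 0.1, "dx": 0, "dy": 0, "dz": 0, "ax": 0, "ay": 0, "az": 0},
  ],
)

```text
time_s: 22.43
tool_pos: [0.62, -0.1063, 0.0902]
orientation: [2.225, 2.217, 0.0]
ft_force: [-5.1, 0.7, 9.9]
opening: 0.0235
```

Contact. Release and retreat.

Call:
send_rows(
  targets=[
    {"claw": 0.1, "dx": 0, "dy": 0, "dz": 0, "ax": 0, "ay": 0, "az": 0},
    {"claw": 0.25, "dx": 0, "dy": 0, "dz": 0, "ax": 0, "ay": 0, "az": 0},
    {"claw": 0.27, "dx": 0, "dy": 0, "dz": 0, "ax": 0, "ay": 0, "az": 0},
    {"claw": 0.3, "dx": 0, "dy": 0, "dz": 0, "ax": 0, "ay": 0, "az": 0},
    {"claw": 0.35, "dx": 0, "dy": 0, "dz": 0, "ax": 0, "ay": 0, "az": 0},
  ],
  grip_force=5,
)

```text
time_s: 22.85
tool_pos: [0.6198, -0.1062, 0.0885]
orientation: [2.225, 2.218, 0.0]
ft_force: [0.5, 0.3, -0.1]
opening: 0.0305
```

Call:
send_rows(
  targets=[
    {"claw": 0.45, "dx": 0, "dy": 0, "dz": 0, "ax": 0, "ay": 0, "az": 0},
    {"claw": 0.55, "dx": 0, "dy": 0, "dz": 0, "ax": 0, "ay": 0, "az": 0},
    {"claw": 0.55, "dx": 0, "dy": 0, "dz": 0, "ax": 0, "ay": 0, "az": 0},
    {"claw": 0.55, "dx": 0, "dy": 0, "dz": 0.4, "ax": 0, "ay": 0, "az": 0},
    {"claw": 0.55, "dx": 0, "dy": 0, "dz": 0.8, "ax": 0, "ay": 0, "az": 0},
  ],
)

```text
time_s: 23.27
tool_pos: [0.6163, -0.1054, 0.1317]
orientation: [-2.22, -2.212, 0.007]
ft_force: [0.4, -0.7, -1.1]
opening: 0.0511
```

Call:
send_rows(
  targets=[
    {"claw": 0.55, "dx": 0, "dy": 0, "dz": 1, "ax": 0, "ay": 0, "az": 0},
    {"claw": 0.55, "dx": 0, "dy": 0, "dz": 1, "ax": 0, "ay": 0, "az": 0},
    {"claw": 0.55, "dx": -0.8, "dy": 0, "dz": 0, "ax": 0, "ay": 0, "az": 0},
    {"claw": 0.55, "dx": -0.8, "dy": 0, "dz": 0, "ax": 0, "ay": 0, "az": 0},
    {"claw": 0.55, "dx": -0.8, "dy": 0, "dz": 0, "ax": 0, "ay": 0, "az": 0},
  ],
)

```text
time_s: 23.68
tool_pos: [0.5235, -0.1063, 0.2176]
orientation: [2.223, 2.217, 0.002]
ft_force: [0.6, -0.4, -0.9]
opening: 0.0512
```

Call:
send_rows(
  targets=[
    {"claw": 0.55, "dx": -0.8, "dy": 0, "dz": 0, "ax": 0, "ay": 0, "az": 0},
    {"claw": 0.55, "dx": -0.8, "dy": 0, "dz": 0, "ax": 0, "ay": 0, "az": 0},
    {"claw": 0.55, "dx": -0.6, "dy": 0, "dz": 0, "ax": 0, "ay": 0, "az": 0},
    {"claw": 0.55, "dx": 0, "dy": 0, "dz": 0, "ax": 0, "ay": 0, "az": 0},
    {"claw": 0.55, "dx": 0, "dy": 0, "dz": 0, "ax": 0, "ay": 0, "az": 0},
  ],
)

```text
time_s: 24.1
tool_pos: [0.4354, -0.1063, 0.217]
orientation: [2.225, 2.216, 0.001]
ft_force: [0.5, -0.3, -0.2]
opening: 0.0512
```

```bash
python3 -c "
from h import *
stamps('side','s6'); stamps('top','t6')"
```

```text
side 136 z 0.021..0.067 handle [0.613  0.1267] foot [0.6118 0.1248]
side 276 z 0.022..0.081 handle [0.6138 0.0486] foot [0.6138 0.0494]
side 515 z 0.020..0.095 handle [ 0.6164 -0.0291] foot [ 0.6166 -0.0283]
side 922 z 0.020..0.109 handle [ 0.6158 -0.1037] foot [ 0.6165 -0.1029]
top 274 z 0.023..0.109 handle [ 0.6169 -0.0996] foot [ 0.6166 -0.0999]
top 174 z 0.024..0.095 handle [ 0.6175 -0.0256] foot [ 0.6167 -0.0254]
top 99 z 0.022..0.082 handle [0.6148 0.0518] foot [0.6129 0.0523]
top 41 z 0.022..0.069 handle [0.6131 0.1282] foot [0.6088 0.13  ]
```

View pics/s6.png

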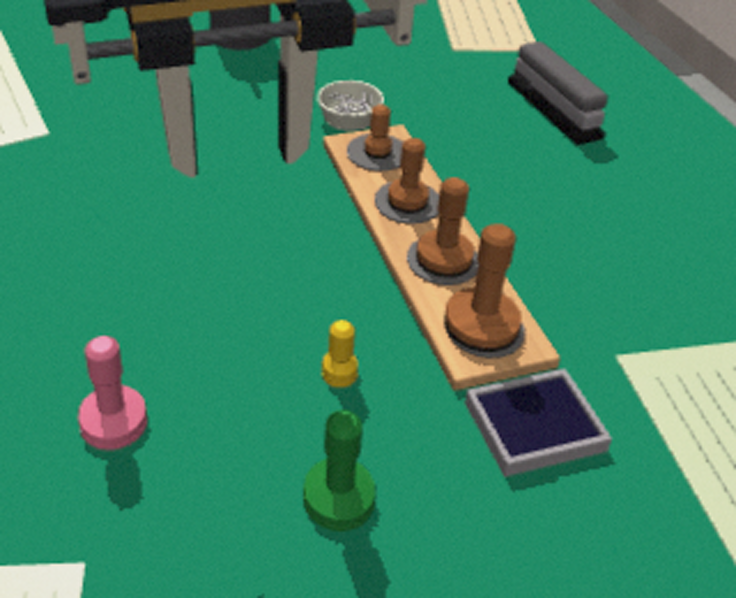

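All four stand upright, each within about 4 mm of its pad centre in both views, and nothing is held. Handing in.

```bash
python3 -c "
from cell import env
print(env.close_job())"
```

```text
the job is handed in; nothing more can be done
None
```

All four stamps are on the tray in order, and I handed the job in at about 24 s of robot time. Counted from the ink pad they run A, B, C, D, largest to smallest.

- **Final check:** the side and top views both show each stamp upright, with its foot about 1 to 4 mm from its pad centre in most readings. The largest difference is about 6 mm in x, from the top view's few foot pixels on D; its handle in the same view is about 2 mm off. All are inside the 12 mm limit.
- **Disagreement:** the two cameras differ by about 3 to 5 mm in y, because each sees a different side of the stamp.
- **Release:** the gripper is open and clear of everything, and the wrist force read about zero.
- **Tilt in grip:** B leaned a few degrees in the jaws when set down, but stood straight once released.
- **Other objects:** the look-alikes were left alone. The arm never went near the pen cup, but I did not re-measure its position at the end.

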